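Dry run of a bench welding turntable

ROBOT

A 6-joint arm with a two-finger parallel gripper is mounted at the origin on the work surface. World frame = base frame: x ahead of the robot, y to its left, z up, the work surface at z = 0. Lengths are in m, angles in rad, forces in N, time in s.
With the tool pointing down it reaches from about 0.375 to 0.975 m from the base axis. Payload 3.8 kg.
Tool frame: the origin (TCP) lies at the very end of the fingers, on their centre line; the grasp point (between the pads) lies ctrl.grasp_offset behind it (ctrl.grasp_offset is the distance from the TCP to the grasp point, in m); z points along the fingers, y is the line along which they close (so a half turn about z gives the same grasp; the last joint's range is limited). The gripper opens to 85 mm and grips with 20 to 120 N. Pads are 22 mm wide; open, the fingers measure 114 mm over their backs; the gripper's body (76 mm by 85 mm) begins 54 mm behind the grasp point. The pads swing forward as they close: fully open they stand 13 mm farther back than shut.
Start: joints at [-1.156, 0.264, 1.604, -0, 1.274, -0.037], TCP at [0.295, -0.607, 0.231] pointing down, gripper open.
Joint ranges: [-2.63, 2.63], [-0.94, 2.18], [0.31, 2.57], [-1.31, 4.45], [0, 2.66], [-2.55, 2.55]. Speed limits (rad/s): [2.57, 2.57, 3.14, 3.14, 3.14, 3.14].

INTERFACE

Orientations are given as a unit quaternion [w, x, y, z].
In Python, from rig import ctrl, optics gives the robot as it stands.
- The arm moves only by the tool servo_tool, never from a script. Its argument "motion" is a list of rows, each a list of 3 entries, a list of its own where there are three numbers: the shift along the tool's x, y, z normalised to -1 to 1, where 1 is 0.02 m, then the turn, a rotation vector about the tool's x, y, z normalised to -1 to 1, where 1 is 5 degrees, then the closure, from 0 (fully open) to 1 (shut). A call has 1 to 20 rows; each row shifts and turns the commanded pose from where the row before left it, along the tool's axes as they then stand; what a row does not reach is not made up. A row lasts 1/12 s, in which the tool goes at most 41.7 mm and 7.16 degrees, less where a joint would pass 70% of its speed; a pose out of reach is approached as far as the arm can. A call with a number of a shift or a turn outside -1 to 1 is refused whole. A call with a gripper value outside its range is refused whole. The fingers move at their own pace and stop on an object; "squeeze" is the grip in N (left out, the last holds). Time passes only in rows, so rows that do not move let the fingers close. It gives the time, the measured TCP pose, the force, the opening and the grip force at its end, in the units of the state.
- ctrl.observe(): the state, without advancing time (a new reading comes with each control period).
- optics.grab_frame(name): name is "scene" or "top"; returns a dict with "img" (400x640x3 uint8, red, green, blue), "depth" (400x640 float32, m along the optical axis (not along the pixel's ray), 0 where there is no reading), "fx", "fy", "cx", "cy" (pixels), "R" (3x3) and "t" (3): a world point X has camera coordinates R X + t. Camera axes: x right, y down, z forward; pixel columns grow to the right and rows downward; lengths in m; the calibration is good to about 2 mm. A picture is of the moment at which its call begins.
- ctrl.hand_in(): hands the job in; it is judged then, once.
Trained networks look in a picture, given as the dict that the camera call returned (one of the last four; its "shot" number tells which), for a name from the list of things; names that differ only in an ending like _2 or _b are one class to them, and where a whole thing is asked for, a point or a joint stands for the part that bears it (a point fixed in the world has none). Each returns a list of dicts, best first, with "score" (0 to 1); they miss things now and then, are a little off and sometimes report something else, mostly with a low value. They report only what shows in the picture. A call takes as long as a camera call.
- optics.boxes_of(name, picture): "at" ([x, y, z] in m, in the coordinates of the camera as it stood for that picture, good to about 4 mm: the middle of the surface that is visible of it).
- optics.masks_of(name, picture): "region" (400x640 bool, what is visible of it).
- optics.spot_point(name, picture): "at" ([x, y, z] in m, in the coordinates of the camera as it stood for that picture, good to about 4 mm: a listed point, or the origin of a listed thing).
The state is a dict: "t": time; "joint_pos": joint angles; "joint_vel": joint speeds; "effort": joint torques, N m; "eef_pos": TCP position; "tcp_rot": TCP orientation; "ft_force": force on the tool from outside, world axes, zero at the start; "torque": the same for the moment, N m; "finger_gap": finger opening in m; "grasp_force": force on a finger pad.
Only numpy, scipy, OpenCV 4.12 (cv2) and the standard library are available. Lean on these libraries where they do the work, as an engineer would, in place of code of your own. Each camera call takes 0.05 s, during which the arm holds its last target. There are 200 camera calls.

TASK

Make a dry run of the welding turntable with its hand crank: turn it counter-clockwise (seen from above) until the faceplate itself, not just the crank, turns at 10 revolutions per minute, and keep the faceplate within 2 rpm of that for 6 seconds without a break. Then bring it to rest with the red seam mark at the yellow pointer and let go of the crank. Drive it by the crank only, never let the faceplate run backwards or race, and leave the brake shoe and the things lying about alone.

Things in the scene. Friction and masses are not known exactly. Their poses are not given: they have to be found in the camera images.
- stand: The turntable's blue stand, bolted to the bench; its place and yaw differ from run to run. Origin on the turntable's vertical axis at bench height, z up, x towards the pointer. Foot 200 x 200 mm; bracket posts of pointer and brake stand 187 to 203 mm from the axis, brake bracket up to 124 mm high, towards the stand's +y. Nothing but crank and knob is higher than 140 mm.
- centre (a point): Point on the vertical axis of the turntable at the height of the faceplate's upper face, 90 mm above the bench. The faceplate is a round steel disc, 320 mm in diameter and 24 mm thick; a dark stepped flange (164 mm diameter, up to 24 mm above the faceplate) is fixed on it. Axes as stand.
- pointer (a point): Tip of the yellow arrow that is fixed to the stand and reaches over the rim of the faceplate; 142 mm from the axis, given at the height of the faceplate's upper face. The arrow itself is 6 mm thick, 104 to 110 mm above the bench; its dark post stands outside the rim.
- seam_mark (a point): The red seam mark painted on the faceplate's upper face near the rim (36 mm radially by 16 mm); the point lies in it 142 mm from the axis and turns with the faceplate. There are also black graduation strokes every 30 degrees, the first 15 degrees from the mark.
- faceplate (a joint): Angle of the faceplate to the stand, rad, growing counter-clockwise seen from above, no stops, counting on past a turn; at 0 and every full turn the red mark is at the pointer. Moment of inertia with flange nominally 0.155 kg m2 (up to 30 percent off). It is slowed by dry friction of the brake shoe, nominally 0.175 N m (0.065 to 0.32 in different runs), and bearing drag 0.02 N m per rad/s.
- crank (a joint): Angle of the crank relative to the faceplate (not to the stand), rad, growing counter-clockwise, no stops. Between the two is a viscous slip clutch: torque on faceplate = 0.2 N m per rad/s of crank speed minus faceplate speed. So in steady running the plate lags the crank's speed by an amount set by the friction, and it stops soon after the crank is held still.
- knob_grip (a point): Middle of the crank's black upright grip knob: 30 mm in diameter, from 156 to 212 mm above the bench, turning freely about its own upright axis; the point lies on that axis 186 mm above the bench. The knob goes round the turntable's axis at a radius of 85 mm, without stops. The red crank arm below it lies 142 to 158 mm above the bench.
- shoe: Brass-coloured drag-brake shoe: loose block 33 x 33 mm, 40 mm high, origin under its centre, nominally 0.22 kg. It rides by its own weight on the faceplate, 122 mm from the axis, in an open square sleeve of the stand whose top is 124 mm above the bench; the shoe's top is 130 mm above the bench. Leave alone.
- shoe_seat (a point): Where the shoe belongs: a point fixed to the stand, in the middle of the sleeve at the height of the faceplate's upper face.
- spray_can: Bystander: upright spray can, 64 mm diameter, 190 mm high, origin under its centre.
- hammer: Bystander: hammer lying on the bench.
- tube_piece: Bystander: short steel tube standing upright, 60 mm diameter, 70 mm high.
- wire_brush: Bystander: brush lying on the bench.
- magnet: Bystander: red welding magnet block, 70 x 70 x 25 mm.
- spanner: Bystander: spanner lying on the bench.

How it is judged:
On the way, in this order (a step that is already met when the one before it is completed fails the run):
1. the faceplate keeps between 8 and 12 rpm counter-clockwise (0.83 to 1.265 rad/s) for 6 s without a break (velocity of joint faceplate between 0.83 and 1.265 rad/s), for 6 s.
2. the faceplate is at rest with the red mark within 20 mm of the pointer tip (horizontal distance between seam_mark and pointer below 0.02 m and velocity of joint faceplate between -0.04 and 0.04 rad/s), for 0.4 s.
At the end, for the whole second after the job is handed in: The faceplate is at rest (under 0.04 rad/s) with the red mark within 20 mm of the pointer tip, seen from above; the brake shoe is still in its sleeve (within 10 mm of its seat) and the crank is released (all of step 2 and distance between shoe and shoe_seat below 0.01 m); the robot touches nothing.
It fails at once if the faceplate runs backwards (faster than 0.15 rad/s) (velocity of joint faceplate below -0.15 rad/s).
It fails at once if the faceplate races (over 2 rad/s, 19 rpm) (velocity of joint faceplate above 2 rad/s).
It fails at once if the robot touches the faceplate itself (contact force between any of faceplate_c0, faceplate_c1, faceplate_c2, faceplate_c3 and the fingers above 0.5 N or contact force between any of faceplate_c0, faceplate_c1, faceplate_c2, faceplate_c3 and the arm above 0.5 N).
It fails at once if the brake shoe is touched by the robot or leaves its place (contact force between shoe and the fingers above 0.5 N or contact force between shoe and the arm above 0.5 N or distance between shoe and shoe_seat above 0.015 m).
It fails at once if a bystander is moved by more than 30 mm (distance of any of spray_can, hammer, tube_piece, wire_brush, magnet, spanner from where it was at the start of the episode above 0.03 m).
It also fails if it takes over 64 s, if anything falls off the work surface, if the arm or the gripper's body presses on something with over 40 N, if the wrist force passes 120 N, or if a joint passes its speed limit or range.

## Working session

There is one attempt and no reset: what is moved stays moved. The work goes in short steps, Python scripts to look and compute and a tool call to move; the robot and the scene stay as the last step left them, time stands still between calls to the robot, and variables do not carry over. Pictures are saved under pics/ and viewed, at most 10 in all, crops included, and the job is handed in when it is done.

Besides the shell and the picture viewer there is one more tool, called after "Request:" by a JSON object that holds its "method" and its "body". servo_tool: Moves the arm, as the interface text tells. Scaled input: -1 to 1 covers 0.02 m each way for a shift and 5 degrees each way for a turn. Its arguments: {"type":"object","properties":{"motion":{"type":"array"},"squeeze":{"type":"number"}},"required":["motion"]}

```bash
mkdir -p pics; ls; cat > h.py <<'E'
import numpy as np, cv2
from rig import ctrl, optics
def world(p,at): return np.array(p["R"]).T@(np.array(at)-np.array(p["t"]))
def pts(p,names):
    for n in names:
        r=optics.spot_point(n,p)[:2]
        print(n,[(np.round(world(p,d["at"]),3).tolist(),round(d["score"],2)) for d in r])
E
python3 - <<'E'
from h import *
s=ctrl.observe(); print(s, ctrl.grasp_offset)
for c in ("top","scene"):
    p=optics.grab_frame(c); cv2.imwrite(f"pics/{c}0.png",p["img"][:,:,::-1]); print(c)
    pts(p,["stand","centre","pointer","seam_mark","knob_grip","shoe","shoe_seat","spray_can","tube_piece"])
print(ctrl.observe()["t"])
E
```

```text
pics
{'t': 0.0, 'joint_pos': array([-1.15588864e+00,  2.64759096e-01,  1.60539444e+00,  1.40571383e-05,
        1.27371139e+00, -3.68575020e-02]), 'joint_vel': array([ 0.00049867, -0.00031837,  0.0003067 , -0.00116559, -0.00054534,
        0.00036669]), 'effort': array([ 6.28828875e-04, -5.15115309e+01, -3.67315328e+01, -2.40911896e-05,
        1.29407897e-02,  2.52310872e-05]), 'eef_pos': array([ 0.29440185, -0.60658624,  0.229947  ]), 'tcp_rot': array([-1.11716060e-03,  9.74596649e-01,  2.23964465e-01, -2.06882772e-04]), 'ft_force': array([ 0.42358376, -0.0556953 , -0.5204546 ]), 'torque': array([-0.0077364 ,  0.0020977 , -0.05022745]), 'grasp_force': 0.0, 'finger_gap': 0.08552894564362103} 0.0187
top
stand [([0.558, 0.027, 0.001], 0.76)]
centre [([0.552, 0.028, 0.093], 0.66), ([0.557, 0.485, -0.002], 0.43)]
pointer [([0.691, 0.068, 0.091], 0.95)]
seam_mark [([0.414, 0.03, 0.092], 0.58)]
knob_grip [([0.473, -0.002, 0.191], 0.59)]
shoe [([0.513, 0.143, 0.093], 0.49)]
shoe_seat [([0.516, 0.146, 0.089], 0.82)]
spray_can [([0.422, 0.526, 0.001], 0.87), ([0.412, 0.032, 0.093], 0.23)]
tube_piece [([0.584, -0.388, 0.001], 0.62)]
scene
stand [([0.558, 0.024, -0.003], 0.69), ([0.398, -0.434, -0.001], 0.24)]
centre [([0.555, 0.031, 0.089], 0.88)]
pointer [([0.691, 0.067, 0.084], 0.63)]
seam_mark [([0.418, 0.039, 0.087], 0.7), ([0.568, 0.482, 0.001], 0.42)]
knob_grip [([0.474, -0.002, 0.185], 0.71), ([0.555, 0.03, 0.088], 0.39)]
shoe [([0.559, 0.029, 0.089], 0.52), ([0.521, 0.141, 0.087], 0.42)]
shoe_seat [([0.52, 0.141, 0.092], 0.88), ([0.558, 0.028, 0.09], 0.16)]
spray_can [([0.428, 0.527, -0.003], 0.84), ([0.4, -0.433, -0.004], 0.46)]
tube_piece [([0.588, -0.386, 0.002], 0.92)]
1.0
```

View pictures.

View pics/top0.png

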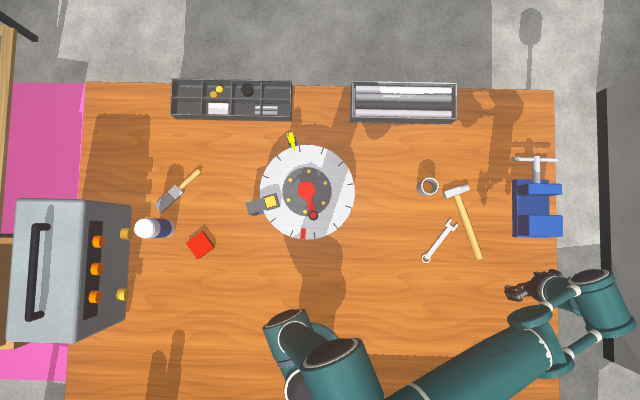

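View pics/scene0.png

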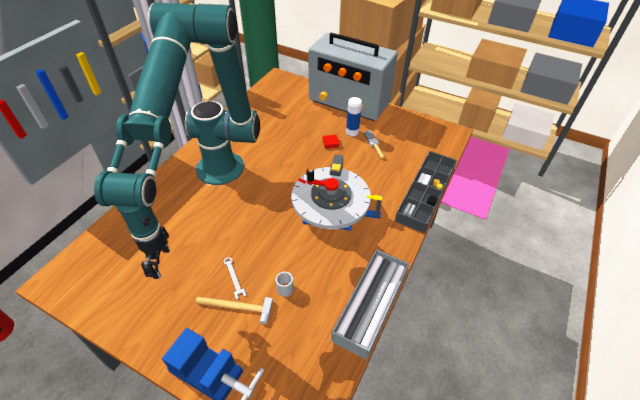

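The top view shows the turntable at about (307,192), the knob at (313,215), the red mark at (303,233) near the base side, and the pointer at (292,141). The brake is at (265,202). In the scene view the knob is at (310,176), and no bystander is near the crank circle. Next I'll refine the centre and knob from depth.

```bash
cat >> h.py <<'E'
def cloud(p):
    d=p["depth"]; v,u=np.indices(d.shape)
    X=np.stack([(u-p["cx"])/p["fx"]*d,(v-p["cy"])/p["fy"]*d,d],-1)
    return (X-np.array(p["t"]))@np.array(p["R"])
def plane(p,z=0.09):   # world xy of every pixel ray at height z
    v,u=np.indices(p["depth"].shape); R=np.array(p["R"]); o=-R.T@np.array(p["t"])
    r=np.stack([(u-p["cx"])/p["fx"],(v-p["cy"])/p["fy"],np.ones(u.shape)],-1)@R
    return o[:2]+r[...,:2]*((z-o[2])/r[...,2])[...,None]
C=np.array([.556,.028])
def red(p,C=C):       # angle of mark, world deg
    W=cloud(p); q=W[...,:2]-C; r=np.hypot(q[...,0],q[...,1]); i=p["img"].astype(int)
    m=(i[...,0]>130)&(i[...,1]<80)&(i[...,2]<80)&(r>.115)&(r<.165)&(abs(W[...,2]-.09)<.015)
    if m.sum()<4: return None,m.sum()
    q=(plane(p)-C)[m].mean(0); return np.degrees(np.arctan2(q[1],q[0])).round(1)%360,m.sum()
E
python3 - <<'E'
from h import *
from scipy.optimize import least_squares
for c in ("top","scene"):
    p=optics.grab_frame(c); W=cloud(p); r=np.hypot(*(W[...,:2]-C).transpose(2,0,1)); ok=p["depth"]>0
    k=ok&(r<.12)&(W[...,2]>.195)&(W[...,2]<.23)
    print(c,"knob top",W[k].mean(0).round(4),k.sum(),"ptp",np.ptp(W[k],axis=0).round(3))
    d=ok&(r<.175)&(W[...,2]>.082)&(W[...,2]<.098); print("plate z",np.median(W[d][:,2]).round(4))
    P=plane(p)[d]; a=np.arctan2(*(P-C).T[::-1]); b=((a+np.pi)/(2*np.pi)*36).astype(int)
    rim=np.array([P[b==j][np.argmax(np.hypot(*(P[b==j]-C).T))] for j in range(36) if (b==j).any()])
    s=least_squares(lambda x:np.hypot(*(rim-x[:2]).T)-x[2],[*C,.16],loss="soft_l1",f_scale=.002)
    print("rim",s.x.round(4),"red",red(p))
    pts(p,["knob_grip","centre","pointer"])
print(ctrl.observe()["t"])
E
```

```text
top knob top [0.4712 0.     0.2097] 38 ptp [0.024 0.028 0.02 ]
plate z 0.0911
rim [0.5528 0.0254 0.1587] red (np.float64(177.2), np.int64(41))
knob_grip [([0.475, 0.0, 0.189], 0.96), ([0.69, 0.066, 0.092], 0.23)]
centre [([0.553, 0.025, 0.091], 0.72)]
pointer [([0.463, -0.531, -0.001], 0.74), ([0.691, 0.067, 0.09], 0.61)]
scene knob top [ 0.4798 -0.0084  0.2047] 35 ptp [0.029 0.019 0.017]
plate z 0.0897
rim [0.5586 0.0204 0.1603] red (np.float64(177.3), np.int64(19))
knob_grip [([0.474, -0.002, 0.181], 0.56)]
centre [([0.555, 0.03, 0.09], 0.58)]
pointer [([0.691, 0.067, 0.083], 0.76)]
1.4
```

Request:
{"method": "servo_tool", "body": {"motion": [[[0.4,-0.44,0],[0,0,0],0],[[0.8,-0.88,0],[0,0,0],0],[[0.91,-1,0],[0,0,0],0],[[0.91,-1,0],[0,0,0],0],[[0.91,-1,0],[0,0,0],0],[[0.91,-1,0],[0,0,0],0],[[0.91,-1,0],[0,0,0],0],[[0.91,-1,0],[0,0,0],0],[[0.91,-1,0],[0,0,0],0],[[0.91,-1,0],[0,0,0],0],[[0.91,-1,0],[0,0,0],0],[[0.91,-1,0],[0,0,0],0],[[0.91,-1,0],[0,0,0],0],[[0.91,-1,0],[0,0,0],0],[[0.91,-1,0],[0,0,0],0],[[0.91,-1,0],[0,0,0],0],[[0.91,-1,0],[0,0,0],0],[[0.91,-1,0],[0,0,0],0],[[0.8,-0.88,0],[0,0,0],0],[[0,0,0],[0,0,1],0]]}}

```text
t: 3.07
eef_pos: [0.434, -0.1311, 0.2314]
tcp_rot: [-0.001, 0.983, 0.183, 0.001]
ft_force: [-0.2, -1.7, -0.1]
finger_gap: 0.0855
grasp_force: 0.0
```

Request:
{"method": "servo_tool", "body": {"motion": [[[0,0,0],[0,0,1],0],[[0,0,0],[0,0,1],0],[[0,0,0],[0,0,1],0],[[0,0,0],[0,0,1],0],[[0,0,0],[0,0,0.18],0],[[0,0,0],[0,0,0],0]]}}

```text
t: 3.57
eef_pos: [0.4334, -0.1347, 0.2313]
tcp_rot: [-0.0, 1.0, 0.001, 0.0]
ft_force: [0.4, -0.6, 0.3]
finger_gap: 0.0852
grasp_force: 0.0
```

Request:
{"method": "servo_tool", "body": {"motion": [[[0.29,-0.95,0],[0,0,0],0],[[0.29,-0.95,0],[0,0,0],0],[[0.29,-0.95,0],[0,0,0],0],[[0.3,-0.97,0],[0,0,0],0],[[0.3,-0.97,0],[0,0,0],0],[[0.3,-0.96,0],[0,0,0],0],[[0.29,-0.95,0],[0,0,0],0],[[0,0,0.5],[0,0,0],0],[[0,0,0.8],[0,0,0],0],[[0,0,0.8],[0,0,0],0],[[0,0,0.6],[0,0,0],0],[[0,0,0.3],[0,0,0],0],[[0,0,0],[0,0,0],0]], "squeeze": 30}}

```text
t: 4.65
eef_pos: [0.4733, -0.0015, 0.1692]
tcp_rot: [-0.0, 1.0, 0.0, -0.002]
ft_force: [-0.7, -0.2, -0.3]
finger_gap: 0.0852
grasp_force: 0.0
```

```bash
python3 - <<'E'
from h import *
p=optics.grab_frame("top"); print("red",red(p)); print(ctrl.observe()["eef_pos"]); pts(p,["knob_grip"])
q=optics.grab_frame("scene"); print("red",red(q)); pts(q,["knob_grip"])
a=cv2.resize(p["img"][130:270,220:400],(540,420)); b=cv2.resize(q["img"][130:240,250:400],(573,420)); cv2.imwrite("pics/g1.png",np.hstack([a[:, :400],b[:,:400]])[:,:,::-1])
E
```

```text
red (np.float64(177.2), np.int64(41))
[ 0.47419972 -0.00153541  0.17042218]
knob_grip []
red (np.float64(177.2), np.int64(11))
knob_grip [([0.475, -0.0, 0.182], 0.8)]
```

View pics/g1.png

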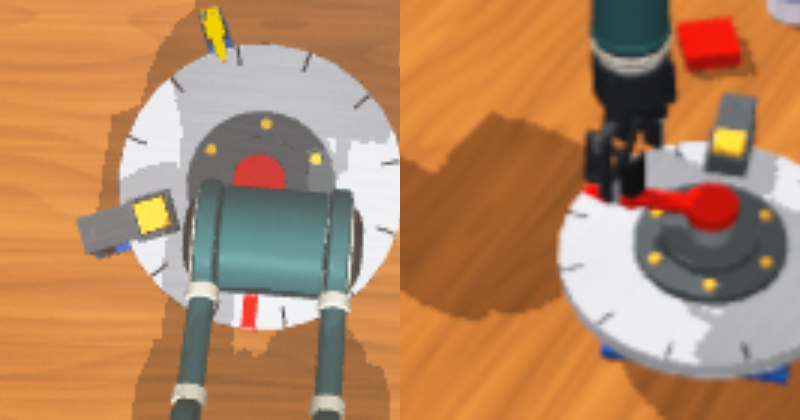

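Request:
{"method": "servo_tool", "body": {"motion": [[[0,0,0],[0,0,0],1],[[0,0,0],[0,0,0],1],[[0,0,0],[0,0,0],1],[[0,0,0],[0,0,0],1],[[0,0,0],[0,0,0],1],[[0,0,0],[0,0,0],1],[[0,0,0],[0,0,0],1],[[0,0,0],[0,0,0],1],[[0,0,0],[0,0,0],1],[[0,0,0],[0,0,0],1]], "squeeze": 30}}

```text
t: 5.68
eef_pos: [0.4752, -0.0012, 0.1717]
tcp_rot: [0.0, 1.0, -0.0, 0.0]
ft_force: [-1.4, -0.1, 3.6]
finger_gap: 0.0293
grasp_force: 29.8
```

```bash
cat >> h.py <<'E'
def path(phi0,w,r=.085,z=None):
    """rows in tool units; w: crank speed (rad/s) per row; phi0 rad of commanded pose"""
    ph=phi0+np.r_[0,np.cumsum(w)/12]; d=r*np.diff(np.c_[np.cos(ph),np.sin(ph)],axis=0)/.02
    print("["+", ".join(f"[[{a:.2f}, {-b:.2f}, 0], [0, 0, 0], 1]" for a,b in d)+"]"); print("end phi deg",np.degrees(ph[-1])%360)
def sim(w,Tf,J,wp=0.,th=0.,n=50):   # w per row -> plate speed and angle history
    out=[]; h=1/12/n
    for wc in w:
        for _ in range(n):
            T=.2*(wc-wp)-.02*wp
            if wp<=0 and abs(T)<=Tf: wp=0.
            else:
                wp+=h*(T-Tf)/J; wp=max(wp,0.)
            th+=h*wp
        out.append((wp,th))
    return np.array(out)
E
python3 - <<'E'
from h import *
s=ctrl.observe(); d=s["eef_pos"][:2]-[.555,.027]; print(s["t"],s["eef_pos"],s["finger_gap"],s["ft_force"],s["torque"],np.hypot(*d),np.degrees(np.arctan2(d[1],d[0])))
path(np.arctan2(d[1],d[0]),np.r_[np.linspace(.1,2,10),2*np.ones(10)])
E
```

```text
5.6833 [ 0.47522999 -0.00124279  0.17168161] 0.029256648252878416 [-1.41385896 -0.07763771  3.56460004] [-0.00268082  0.16326132  0.02484325] 0.08462216005021474 -160.50335390601174
[[[0.01, 0.03, 0], [0, 0, 0], 1], [[0.04, 0.10, 0], [0, 0, 0], 1], [[0.07, 0.17, 0], [0, 0, 0], 1], [[0.11, 0.23, 0], [0, 0, 0], 1], [[0.17, 0.29, 0], [0, 0, 0], 1], [[0.23, 0.34, 0], [0, 0, 0], 1], [[0.32, 0.37, 0], [0, 0, 0], 1], [[0.41, 0.38, 0], [0, 0, 0], 1], [[0.52, 0.36, 0], [0, 0, 0], 1], [[0.64, 0.30, 0], [0, 0, 0], 1], [[0.68, 0.19, 0], [0, 0, 0], 1], [[0.70, 0.07, 0], [0, 0, 0], 1], [[0.71, -0.04, 0], [0, 0, 0], 1], [[0.69, -0.16, 0], [0, 0, 0], 1], [[0.65, -0.27, 0], [0, 0, 0], 1], [[0.60, -0.38, 0], [0, 0, 0], 1], [[0.53, -0.47, 0], [0, 0, 0], 1], [[0.44, -0.55, 0], [0, 0, 0], 1], [[0.35, -0.62, 0], [0, 0, 0], 1], [[0.24, -0.67, 0], [0, 0, 0], 1]]
end phi deg 345.1234190230725
```

Request:
{"method": "servo_tool", "body": {"motion": [[[0.01,0.03,0],[0,0,0],1],[[0.04,0.1,0],[0,0,0],1],[[0.07,0.17,0],[0,0,0],1],[[0.11,0.23,0],[0,0,0],1],[[0.17,0.29,0],[0,0,0],1],[[0.23,0.34,0],[0,0,0],1],[[0.32,0.37,0],[0,0,0],1],[[0.41,0.38,0],[0,0,0],1],[[0.52,0.36,0],[0,0,0],1],[[0.64,0.3,0],[0,0,0],1],[[0.68,0.19,0],[0,0,0],1],[[0.7,0.07,0],[0,0,0],1]]}}

```text
t: 6.68
eef_pos: [0.5525, -0.0601, 0.1716]
tcp_rot: [0.002, 1.0, -0.0, -0.001]
ft_force: [-3.7, -4.4, 6.8]
finger_gap: 0.029
grasp_force: 30.3
```

Request:
{"method": "servo_tool", "body": {"motion": [[[0.71,-0.04,0],[0,0,0],1],[[0.69,-0.16,0],[0,0,0],1],[[0.65,-0.27,0],[0,0,0],1],[[0.6,-0.38,0],[0,0,0],1],[[0.53,-0.47,0],[0,0,0],1],[[0.44,-0.55,0],[0,0,0],1],[[0.35,-0.62,0],[0,0,0],1],[[0.24,-0.67,0],[0,0,0],1]]}}

```text
t: 7.35
eef_pos: [0.6388, 0.0048, 0.1717]
tcp_rot: [0.001, 1.0, -0.0, 0.001]
ft_force: [0.5, -3.6, 4.8]
finger_gap: 0.0288
grasp_force: 30.0
```

```bash
python3 - <<'E'
from h import *
p=optics.grab_frame("top"); print(p.get("t_s"),"red",red(p))
if red(p)[0] is None: print("scene",red(optics.grab_frame("scene")))
s=ctrl.observe(); d=s["eef_pos"][:2]-[.555,.027]; print(s["t"],s["eef_pos"],s["ft_force"],np.hypot(*d),np.degrees(np.arctan2(d[1],d[0]))%360)
path(np.radians(345.1),2*np.ones(20))
E
```

```text
None red (None, np.int64(0))
scene (np.float64(207.4), np.int64(17))
7.45 [0.63932632 0.00765885 0.17174327] [6.20352069 1.41671446 2.33972379] 0.08651594369117585 347.0820268880778
[[[0.12, -0.70, 0], [0, 0, 0], 1], [[0.01, -0.71, 0], [0, 0, 0], 1], [[-0.11, -0.70, 0], [0, 0, 0], 1], [[-0.22, -0.67, 0], [0, 0, 0], 1], [[-0.33, -0.62, 0], [0, 0, 0], 1], [[-0.43, -0.56, 0], [0, 0, 0], 1], [[-0.52, -0.48, 0], [0, 0, 0], 1], [[-0.59, -0.39, 0], [0, 0, 0], 1], [[-0.65, -0.28, 0], [0, 0, 0], 1], [[-0.69, -0.17, 0], [0, 0, 0], 1], [[-0.71, -0.06, 0], [0, 0, 0], 1], [[-0.70, 0.06, 0], [0, 0, 0], 1], [[-0.69, 0.18, 0], [0, 0, 0], 1], [[-0.65, 0.29, 0], [0, 0, 0], 1], [[-0.59, 0.39, 0], [0, 0, 0], 1], [[-0.52, 0.48, 0], [0, 0, 0], 1], [[-0.43, 0.56, 0], [0, 0, 0], 1], [[-0.33, 0.63, 0], [0, 0, 0], 1], [[-0.22, 0.67, 0], [0, 0, 0], 1], [[-0.11, 0.70, 0], [0, 0, 0], 1]]
end phi deg 176.0859317102745
```

Request:
{"method": "servo_tool", "body": {"motion": [[[0.12,-0.7,0],[0,0,0],1],[[0.01,-0.71,0],[0,0,0],1],[[-0.11,-0.7,0],[0,0,0],1],[[-0.22,-0.67,0],[0,0,0],1],[[-0.33,-0.62,0],[0,0,0],1],[[-0.43,-0.56,0],[0,0,0],1],[[-0.52,-0.48,0],[0,0,0],1],[[-0.59,-0.39,0],[0,0,0],1],[[-0.65,-0.28,0],[0,0,0],1],[[-0.69,-0.17,0],[0,0,0],1],[[-0.71,-0.06,0],[0,0,0],1],[[-0.7,0.06,0],[0,0,0],1],[[-0.69,0.18,0],[0,0,0],1],[[-0.65,0.29,0],[0,0,0],1],[[-0.59,0.39,0],[0,0,0],1],[[-0.52,0.48,0],[0,0,0],1],[[-0.43,0.56,0],[0,0,0],1],[[-0.33,0.63,0],[0,0,0],1],[[-0.22,0.67,0],[0,0,0],1],[[-0.11,0.7,0],[0,0,0],1]]}}

```text
t: 9.12
eef_pos: [0.4714, 0.0338, 0.1717]
tcp_rot: [-0.001, 1.0, 0.0, 0.003]
ft_force: [9.7, 1.6, -1.5]
finger_gap: 0.0292
grasp_force: 30.2
```

```bash
cat > m.py <<'E'
from h import *
import sys
phi,w=float(sys.argv[1]),float(sys.argv[2])
for c in ("top","scene"):
    t=ctrl.observe()["t"]; p=optics.grab_frame(c); a=red(p); print(c,t,a)
    if a[0] is not None: break
s=ctrl.observe(); d=s["eef_pos"][:2]-[.555,.027]; print(s["t"],s["eef_pos"],s["ft_force"],np.hypot(*d),np.degrees(np.arctan2(d[1],d[0]))%360)
path(np.radians(phi),w*np.ones(20))
E
python3 m.py 176.1 2
python3 - <<'E'
from h import *
w=np.r_[np.linspace(.1,2,10),2*np.ones(10),0,2*np.ones(20)]
for J in (.11,.155,.2):
  for Tf in (.065,.1,.15,.2,.25,.3):
    o=sim(w,Tf,J); print(J,Tf,(177.2+np.degrees(o[20,1])).round(1),(177.2+np.degrees(o[-1,1])).round(1),"v",o[-1,0].round(2))
E
```

```text
top 9.1167 (np.float64(269.3), np.int64(31))
9.1667 [0.47127925 0.03149519 0.17172105] [ 6.73809025 -3.47938109  0.07266567] 0.08384134219344043 176.92658874490704
[[[0.01, 0.71, 0], [0, 0, 0], 1], [[0.13, 0.70, 0], [0, 0, 0], 1], [[0.24, 0.66, 0], [0, 0, 0], 1], [[0.35, 0.62, 0], [0, 0, 0], 1], [[0.45, 0.55, 0], [0, 0, 0], 1], [[0.53, 0.47, 0], [0, 0, 0], 1], [[0.60, 0.37, 0], [0, 0, 0], 1], [[0.65, 0.27, 0], [0, 0, 0], 1], [[0.69, 0.16, 0], [0, 0, 0], 1], [[0.71, 0.04, 0], [0, 0, 0], 1], [[0.70, -0.08, 0], [0, 0, 0], 1], [[0.68, -0.19, 0], [0, 0, 0], 1], [[0.64, -0.30, 0], [0, 0, 0], 1], [[0.58, -0.41, 0], [0, 0, 0], 1], [[0.50, -0.50, 0], [0, 0, 0], 1], [[0.41, -0.57, 0], [0, 0, 0], 1], [[0.31, -0.63, 0], [0, 0, 0], 1], [[0.20, -0.68, 0], [0, 0, 0], 1], [[0.09, -0.70, 0], [0, 0, 0], 1], [[-0.03, -0.71, 0], [0, 0, 0], 1]]
end phi deg 7.085931710274394
0.11 0.065 249.0 383.3 v 1.51
0.11 0.1 239.0 358.3 v 1.35
0.11 0.15 225.6 323.5 v 1.12
0.11 0.2 213.5 290.0 v 0.9
0.11 0.25 202.5 257.9 v 0.67
0.11 0.3 192.7 226.9 v 0.44
0.155 0.065 238.0 366.8 v 1.48
0.155 0.1 229.3 343.5 v 1.32
0.155 0.15 217.8 311.3 v 1.1
0.155 0.2 207.5 280.4 v 0.87
0.155 0.25 198.3 250.8 v 0.65
0.155 0.3 190.1 222.4 v 0.43
0.2 0.065 229.7 351.7 v 1.44
0.2 0.1 222.1 330.1 v 1.28
0.2 0.15 212.1 300.3 v 1.06
0.2 0.2 203.1 271.8 v 0.84
0.2 0.25 195.2 244.5 v 0.62
0.2 0.3 188.2 218.4 v 0.41
```

```bash
python3 - <<'E'
from h import *
path(np.radians(176.1),2.3*np.ones(20))
E
```

```text
[[[0.02, 0.81, 0], [0, 0, 0], 1], [[0.18, 0.79, 0], [0, 0, 0], 1], [[0.33, 0.75, 0], [0, 0, 0], 1], [[0.46, 0.67, 0], [0, 0, 0], 1], [[0.58, 0.57, 0], [0, 0, 0], 1], [[0.68, 0.45, 0], [0, 0, 0], 1], [[0.75, 0.31, 0], [0, 0, 0], 1], [[0.80, 0.16, 0], [0, 0, 0], 1], [[0.81, 0.01, 0], [0, 0, 0], 1], [[0.80, -0.15, 0], [0, 0, 0], 1], [[0.76, -0.30, 0], [0, 0, 0], 1], [[0.69, -0.44, 0], [0, 0, 0], 1], [[0.59, -0.56, 0], [0, 0, 0], 1], [[0.47, -0.66, 0], [0, 0, 0], 1], [[0.34, -0.74, 0], [0, 0, 0], 1], [[0.19, -0.79, 0], [0, 0, 0], 1], [[0.04, -0.81, 0], [0, 0, 0], 1], [[-0.12, -0.80, 0], [0, 0, 0], 1], [[-0.27, -0.77, 0], [0, 0, 0], 1], [[-0.41, -0.70, 0], [0, 0, 0], 1]]
end phi deg 35.73382146681547
```

Request:
{"method": "servo_tool", "body": {"motion": [[[0.05,0.85,0],[0,0,0],1],[[0.21,0.82,0],[0,0,0],1],[[0.33,0.75,0],[0,0,0],1],[[0.46,0.67,0],[0,0,0],1],[[0.58,0.57,0],[0,0,0],1],[[0.68,0.45,0],[0,0,0],1],[[0.75,0.31,0],[0,0,0],1],[[0.8,0.16,0],[0,0,0],1],[[0.81,0.01,0],[0,0,0],1],[[0.8,-0.15,0],[0,0,0],1],[[0.76,-0.3,0],[0,0,0],1],[[0.69,-0.44,0],[0,0,0],1],[[0.59,-0.56,0],[0,0,0],1],[[0.47,-0.66,0],[0,0,0],1],[[0.34,-0.74,0],[0,0,0],1],[[0.19,-0.79,0],[0,0,0],1],[[0.04,-0.81,0],[0,0,0],1],[[-0.12,-0.8,0],[0,0,0],1],[[-0.27,-0.77,0],[0,0,0],1],[[-0.41,-0.7,0],[0,0,0],1]]}}

```text
t: 10.83
eef_pos: [0.6237, 0.0766, 0.1716]
tcp_rot: [0.001, 1.0, 0.0, -0.001]
ft_force: [-4.4, -6.4, 9.3]
finger_gap: 0.029
grasp_force: 31.3
```

```bash
sed -i 's/\[.555,.027\]/[.5564,.0249]/' m.py; python3 m.py 35.7 2.3
python3 - <<'E'
from h import *
w=np.r_[np.linspace(.1,2,10),2*np.ones(10),0,2*np.ones(20),0,2.3*np.ones(20)]
for J in (.11,.13,.155):
  for Tf in (.19,.21,.23,.25):
    o=sim(w,Tf,J); print(J,Tf,(177.2+np.degrees(o[[20,40,-1],1])).round(1),"v",o[-1,0].round(2))
E
```

```text
top 10.8333 (np.float64(358.8), np.int64(12))
10.8833 [0.6214139  0.07921369 0.1716443 ] [-6.60379532  0.79230194  8.68978748] 0.08471590051235085 39.87594109792808
[[[-0.54, -0.61, 0], [0, 0, 0], 1], [[-0.64, -0.50, 0], [0, 0, 0], 1], [[-0.73, -0.37, 0], [0, 0, 0], 1], [[-0.78, -0.22, 0], [0, 0, 0], 1], [[-0.81, -0.07, 0], [0, 0, 0], 1], [[-0.81, 0.09, 0], [0, 0, 0], 1], [[-0.78, 0.24, 0], [0, 0, 0], 1], [[-0.72, 0.38, 0], [0, 0, 0], 1], [[-0.63, 0.51, 0], [0, 0, 0], 1], [[-0.52, 0.62, 0], [0, 0, 0], 1], [[-0.39, 0.71, 0], [0, 0, 0], 1], [[-0.25, 0.77, 0], [0, 0, 0], 1], [[-0.10, 0.81, 0], [0, 0, 0], 1], [[0.06, 0.81, 0], [0, 0, 0], 1], [[0.21, 0.79, 0], [0, 0, 0], 1], [[0.36, 0.73, 0], [0, 0, 0], 1], [[0.49, 0.65, 0], [0, 0, 0], 1], [[0.60, 0.55, 0], [0, 0, 0], 1], [[0.70, 0.42, 0], [0, 0, 0], 1], [[0.76, 0.28, 0], [0, 0, 0], 1]]
end phi deg 255.33382146681552
0.11 0.19 [215.7 296.6 402. ] v 1.21
0.11 0.21 [211.2 283.5 379.9] v 1.12
0.11 0.23 [206.7 270.5 357.7] v 1.03
0.11 0.25 [202.5 257.9 336. ] v 0.93
0.13 0.19 [212.7 292.  396.1] v 1.2
0.13 0.21 [208.5 279.4 374.5] v 1.1
0.13 0.23 [204.3 266.8 352.8] v 1.01
0.13 0.25 [200.5 254.6 331.5] v 0.92
0.155 0.19 [209.4 286.5 389. ] v 1.18
0.155 0.21 [205.6 274.4 367.9] v 1.09
0.155 0.23 [201.8 262.4 346.8] v 1.0
0.155 0.25 [198.3 250.8 326.1] v 0.91
```

```bash
cat >> h.py <<'E'
def path2(phi0,w,r=.085):
    ph=phi0+np.r_[0,np.cumsum(w)/12]; P=np.round(r*np.c_[np.cos(ph),-np.sin(ph)]/.02,2); d=np.diff(P,axis=0)+0.
    for k in range(0,len(d),20):
        print("["+", ".join(f"[[{a:.2f}, {b:.2f}, 0], [0, 0, 0], 1]" for a,b in d[k:k+20])+"]"); print("end phi",np.degrees(ph[min(k+20,len(d))])%360)
E
python3 - <<'E'
from h import *
path2(np.radians(35.73),2.3*np.ones(100))
for J in (.1,.115,.13):
    o=sim(np.zeros(15),.228,J,wp=1.055); print(J,np.degrees(o[:,1]).round(1)[[0,1,3,5,-1]],o[:6,0].round(2))
E
```

```text
[[[-0.54, -0.61, 0], [0, 0, 0], 1], [[-0.64, -0.50, 0], [0, 0, 0], 1], [[-0.72, -0.37, 0], [0, 0, 0], 1], [[-0.79, -0.22, 0], [0, 0, 0], 1], [[-0.81, -0.07, 0], [0, 0, 0], 1], [[-0.81, 0.09, 0], [0, 0, 0], 1], [[-0.77, 0.24, 0], [0, 0, 0], 1], [[-0.72, 0.38, 0], [0, 0, 0], 1], [[-0.63, 0.51, 0], [0, 0, 0], 1], [[-0.52, 0.63, 0], [0, 0, 0], 1], [[-0.40, 0.71, 0], [0, 0, 0], 1], [[-0.25, 0.77, 0], [0, 0, 0], 1], [[-0.10, 0.81, 0], [0, 0, 0], 1], [[0.06, 0.81, 0], [0, 0, 0], 1], [[0.21, 0.79, 0], [0, 0, 0], 1], [[0.35, 0.73, 0], [0, 0, 0], 1], [[0.49, 0.65, 0], [0, 0, 0], 1], [[0.61, 0.54, 0], [0, 0, 0], 1], [[0.69, 0.42, 0], [0, 0, 0], 1], [[0.77, 0.28, 0], [0, 0, 0], 1]]
end phi 255.36382146681552
[[[0.80, 0.13, 0], [0, 0, 0], 1], [[0.81, -0.02, 0], [0, 0, 0], 1], [[0.80, -0.19, 0], [0, 0, 0], 1], [[0.74, -0.32, 0], [0, 0, 0], 1], [[0.67, -0.47, 0], [0, 0, 0], 1], [[0.56, -0.58, 0], [0, 0, 0], 1], [[0.45, -0.68, 0], [0, 0, 0], 1], [[0.31, -0.75, 0], [0, 0, 0], 1], [[0.16, -0.80, 0], [0, 0, 0], 1], [[0.00, -0.81, 0], [0, 0, 0], 1], [[-0.15, -0.80, 0], [0, 0, 0], 1], [[-0.30, -0.76, 0],
[... 1922 characters left out ...]
, 0, 0], 1], [[0.81, 0.06, 0], [0, 0, 0], 1], [[0.81, -0.09, 0], [0, 0, 0], 1], [[0.78, -0.25, 0], [0, 0, 0], 1], [[0.71, -0.39, 0], [0, 0, 0], 1], [[0.63, -0.52, 0], [0, 0, 0], 1], [[0.52, -0.63, 0], [0, 0, 0], 1], [[0.38, -0.71, 0], [0, 0, 0], 1], [[0.25, -0.78, 0], [0, 0, 0], 1], [[0.09, -0.81, 0], [0, 0, 0], 1], [[-0.06, -0.81, 0], [0, 0, 0], 1], [[-0.22, -0.78, 0], [0, 0, 0], 1], [[-0.36, -0.73, 0], [0, 0, 0], 1], [[-0.50, -0.64, 0], [0, 0, 0], 1], [[-0.61, -0.54, 0], [0, 0, 0], 1]]
end phi 53.89910733407987
0.1 [4.2 6.8 8.5 8.5 8.5] [0.7  0.41 0.17 0.   0.   0.  ]
0.115 [4.3 7.2 9.7 9.7 9.7] [0.75 0.48 0.26 0.07 0.   0.  ]
0.13 [ 4.4  7.5 10.7 11.  11. ] [0.78 0.54 0.33 0.15 0.   0.  ]
```

Request:
{"method": "servo_tool", "body": {"motion": [[[-0.54,-0.61,0],[0,0,0],1],[[-0.64,-0.5,0],[0,0,0],1],[[-0.72,-0.37,0],[0,0,0],1],[[-0.79,-0.22,0],[0,0,0],1],[[-0.81,-0.07,0],[0,0,0],1],[[-0.81,0.09,0],[0,0,0],1],[[-0.77,0.24,0],[0,0,0],1],[[-0.72,0.38,0],[0,0,0],1],[[-0.63,0.51,0],[0,0,0],1],[[-0.52,0.63,0],[0,0,0],1],[[-0.4,0.71,0],[0,0,0],1],[[-0.25,0.77,0],[0,0,0],1],[[-0.1,0.81,0],[0,0,0],1],[[0.06,0.81,0],[0,0,0],1],[[0.21,0.79,0],[0,0,0],1],[[0.35,0.73,0],[0,0,0],1],[[0.49,0.65,0],[0,0,0],1],[[0.61,0.54,0],[0,0,0],1],[[0.69,0.42,0],[0,0,0],1],[[0.77,0.28,0],[0,0,0],1]]}}

```text
t: 12.55
eef_pos: [0.5327, -0.0569, 0.1716]
tcp_rot: [0.001, 1.0, 0.0, -0.002]
ft_force: [-3.9, -3.7, 9.4]
finger_gap: 0.0293
grasp_force: 31.4
```

Request:
{"method": "servo_tool", "body": {"motion": [[[0.8,0.13,0],[0,0,0],1],[[0.81,-0.02,0],[0,0,0],1],[[0.8,-0.19,0],[0,0,0],1],[[0.74,-0.32,0],[0,0,0],1],[[0.67,-0.47,0],[0,0,0],1],[[0.56,-0.58,0],[0,0,0],1],[[0.45,-0.68,0],[0,0,0],1],[[0.31,-0.75,0],[0,0,0],1],[[0.16,-0.8,0],[0,0,0],1],[[0.0,-0.81,0],[0,0,0],1],[[-0.15,-0.8,0],[0,0,0],1],[[-0.3,-0.76,0],[0,0,0],1],[[-0.44,-0.68,0],[0,0,0],1],[[-0.56,-0.59,0],[0,0,0],1],[[-0.66,-0.47,0],[0,0,0],1],[[-0.74,-0.34,0],[0,0,0],1],[[-0.79,-0.19,0],[0,0,0],1],[[-0.81,-0.03,0],[0,0,0],1],[[-0.81,0.12,0],[0,0,0],1],[[-0.77,0.27,0],[0,0,0],1]]}}

```text
t: 14.22
eef_pos: [0.5201, 0.102, 0.1717]
tcp_rot: [0.002, 1.0, 0.001, 0.002]
ft_force: [8.0, -12.4, 3.2]
finger_gap: 0.029
grasp_force: 30.9
```

Request:
{"method": "servo_tool", "body": {"motion": [[[-0.7,0.41,0],[0,0,0],1],[[-0.61,0.54,0],[0,0,0],1],[[-0.49,0.64,0],[0,0,0],1],[[-0.37,0.73,0],[0,0,0],1],[[-0.21,0.79,0],[0,0,0],1],[[-0.07,0.81,0],[0,0,0],1],[[0.09,0.8,0],[0,0,0],1],[[0.24,0.78,0],[0,0,0],1],[[0.39,0.72,0],[0,0,0],1],[[0.52,0.63,0],[0,0,0],1],[[0.62,0.51,0],[0,0,0],1],[[0.71,0.4,0],[0,0,0],1],[[0.78,0.24,0],[0,0,0],1],[[0.81,0.1,0],[0,0,0],1],[[0.81,-0.06,0],[0,0,0],1],[[0.78,-0.21,0],[0,0,0],1],[[0.73,-0.36,0],[0,0,0],1],[[0.65,-0.5,0],[0,0,0],1],[[0.54,-0.6,0],[0,0,0],1],[[0.42,-0.7,0],[0,0,0],1]]}}

```text
t: 15.88
eef_pos: [0.6337, -0.0101, 0.1717]
tcp_rot: [0.0, 1.0, -0.0, 0.001]
ft_force: [-0.4, -2.6, 6.9]
finger_gap: 0.0294
grasp_force: 31.1
```

Request:
{"method": "servo_tool", "body": {"motion": [[[0.28,-0.76,0],[0,0,0],1],[[0.12,-0.81,0],[0,0,0],1],[[-0.03,-0.81,0],[0,0,0],1],[[-0.18,-0.79,0],[0,0,0],1],[[-0.33,-0.75,0],[0,0,0],1],[[-0.47,-0.66,0],[0,0,0],1],[[-0.58,-0.57,0],[0,0,0],1],[[-0.69,-0.44,0],[0,0,0],1],[[-0.75,-0.3,0],[0,0,0],1],[[-0.8,-0.16,0],[0,0,0],1],[[-0.81,0.0,0],[0,0,0],1],[[-0.8,0.15,0],[0,0,0],1],[[-0.76,0.31,0],[0,0,0],1],[[-0.68,0.44,0],[0,0,0],1],[[-0.58,0.56,0],[0,0,0],1],[[-0.47,0.67,0],[0,0,0],1],[[-0.34,0.74,0],[0,0,0],1],[[-0.18,0.79,0],[0,0,0],1],[[-0.03,0.81,0],[0,0,0],1],[[0.12,0.81,0],[0,0,0],1]]}}

```text
t: 17.55
eef_pos: [0.4729, 0.0068, 0.1717]
tcp_rot: [-0.002, 1.0, 0.0, 0.0]
ft_force: [3.9, 3.9, 4.0]
finger_gap: 0.0291
grasp_force: 31.0
```

Request:
{"method": "servo_tool", "body": {"motion": [[[0.28,0.76,0],[0,0,0],1],[[0.41,0.7,0],[0,0,0],1],[[0.54,0.61,0],[0,0,0],1],[[0.65,0.49,0],[0,0,0],1],[[0.73,0.36,0],[0,0,0],1],[[0.78,0.22,0],[0,0,0],1],[[0.81,0.06,0],[0,0,0],1],[[0.81,-0.09,0],[0,0,0],1],[[0.78,-0.25,0],[0,0,0],1],[[0.71,-0.39,0],[0,0,0],1],[[0.63,-0.52,0],[0,0,0],1],[[0.52,-0.63,0],[0,0,0],1],[[0.38,-0.71,0],[0,0,0],1],[[0.25,-0.78,0],[0,0,0],1],[[0.09,-0.81,0],[0,0,0],1],[[-0.06,-0.81,0],[0,0,0],1],[[-0.22,-0.78,0],[0,0,0],1],[[-0.36,-0.73,0],[0,0,0],1],[[-0.5,-0.64,0],[0,0,0],1],[[-0.61,-0.54,0],[0,0,0],1]]}}

```text
t: 19.22
eef_pos: [0.6042, 0.0951, 0.1716]
tcp_rot: [0.001, 1.0, 0.001, -0.001]
ft_force: [-3.8, -10.4, 9.3]
finger_gap: 0.0293
grasp_force: 31.5
```

```bash
python3 m.py 53.9 2.3 | grep -v '\[\[\['
```

```text
top 19.2167 (None, np.int64(0))
scene 19.2667 (np.float64(152.8), np.int64(18))
19.3167 [0.60195658 0.0964479  0.17159617] [-4.28044796 -4.27302298  8.21196969] 0.08482042003007663 57.51393617551984
end phi deg 273.5338214668155
```

```bash
python3 - <<'E'
from h import *
for N in (34,36,37,38,39,40):
    print(N,[(155.3+np.degrees(sim(np.r_[2.3*np.ones(N),1.6,.9,.3,np.zeros(12)],.222,J,wp=.72)[-1,1])-360).round(1) for J in (.1,.115,.13)])
path2(np.radians(53.9),np.r_[2.3*np.ones(37),1.6,.9,.3])
E
```

```text
34 [np.float64(-23.7), np.float64(-23.7), np.float64(-23.7)]
36 [np.float64(-13.4), np.float64(-13.3), np.float64(-13.3)]
37 [np.float64(-8.2), np.float64(-8.2), np.float64(-8.2)]
38 [np.float64(-3.0), np.float64(-3.0), np.float64(-3.0)]
39 [np.float64(2.1), np.float64(2.1), np.float64(2.1)]
40 [np.float64(7.3), np.float64(7.3), np.float64(7.3)]
[[[-0.70, -0.42, 0], [0, 0, 0], 1], [[-0.76, -0.27, 0], [0, 0, 0], 1], [[-0.81, -0.12, 0], [0, 0, 0], 1], [[-0.81, 0.03, 0], [0, 0, 0], 1], [[-0.79, 0.19, 0], [0, 0, 0], 1], [[-0.74, 0.33, 0], [0, 0, 0], 1], [[-0.67, 0.47, 0], [0, 0, 0], 1], [[-0.56, 0.59, 0], [0, 0, 0], 1], [[-0.44, 0.68, 0], [0, 0, 0], 1], [[-0.30, 0.76, 0], [0, 0, 0], 1], [[-0.15, 0.80, 0], [0, 0, 0], 1], [[0.00, 0.81, 0], [0, 0, 0], 1], [[0.16, 0.80, 0], [0, 0, 0], 1], [[0.31, 0.75, 0], [0, 0, 0], 1], [[0.44, 0.68, 0], [0, 0, 0], 1], [[0.57, 0.59, 0], [0, 0, 0], 1], [[0.66, 0.46, 0], [0, 0, 0], 1], [[0.75, 0.33, 0], [0, 0, 0], 1], [[0.79, 0.18, 0], [0, 0, 0], 1], [[0.81, 0.03, 0], [0, 0, 0], 1]]
end phi 273.5338214668155
[[[0.81, -0.13, 0], [0, 0, 0], 1], [[0.76, -0.27, 0], [0, 0, 0], 1], [[0.70, -0.42, 0], [0, 0, 0], 1], [[0.60, -0.55, 0], [0, 0, 0], 1], [[0.49, -0.65, 0], [0, 0, 0], 1], [[0.36, -0.73, 0], [0, 0, 0], 1], [[0.21, -0.78, 0], [0, 0, 0], 1], [[0.06, -0.81, 0], [0, 0, 0], 1], [[-0.10, -0.81, 0], [0, 0, 0], 1], [[-0.25, -0.77, 0], [0, 0, 0], 1], [[-0.39, -0.72, 0], [0, 0, 0], 1], [[-0.52, -0.62, 0], [0, 0, 0], 1], [[-0.63, -0.52, 0], [0, 0, 0], 1], [[-0.72, -0.38, 0], [0, 0, 0], 1], [[-0.78, -0.24, 0], [0, 0, 0], 1], [[-0.80, -0.09, 0], [0, 0, 0], 1], [[-0.81, 0.07, 0], [0, 0, 0], 1], [[-0.55, 0.13, 0], [0, 0, 0], 1], [[-0.30, 0.11, 0], [0, 0, 0], 1], [[-0.10, 0.05, 0], [0, 0, 0], 1]]
end phi 113.59158493332768
```

Request:
{"method": "servo_tool", "body": {"motion": [[[-0.7,-0.42,0],[0,0,0],1],[[-0.76,-0.27,0],[0,0,0],1],[[-0.81,-0.12,0],[0,0,0],1],[[-0.81,0.03,0],[0,0,0],1],[[-0.79,0.19,0],[0,0,0],1],[[-0.74,0.33,0],[0,0,0],1],[[-0.67,0.47,0],[0,0,0],1],[[-0.56,0.59,0],[0,0,0],1],[[-0.44,0.68,0],[0,0,0],1],[[-0.3,0.76,0],[0,0,0],1],[[-0.15,0.8,0],[0,0,0],1],[[0.0,0.81,0],[0,0,0],1],[[0.16,0.8,0],[0,0,0],1],[[0.31,0.75,0],[0,0,0],1],[[0.44,0.68,0],[0,0,0],1],[[0.57,0.59,0],[0,0,0],1],[[0.66,0.46,0],[0,0,0],1],[[0.75,0.33,0],[0,0,0],1],[[0.79,0.18,0],[0,0,0],1],[[0.81,0.03,0],[0,0,0],1]]}}

```text
t: 20.98
eef_pos: [0.5602, -0.0601, 0.1716]
tcp_rot: [0.001, 1.0, 0.0, -0.001]
ft_force: [-3.5, -6.2, 8.4]
finger_gap: 0.0292
grasp_force: 31.4
```

Request:
{"method": "servo_tool", "body": {"motion": [[[0.81,-0.13,0],[0,0,0],1],[[0.76,-0.27,0],[0,0,0],1],[[0.7,-0.42,0],[0,0,0],1],[[0.6,-0.55,0],[0,0,0],1],[[0.49,-0.65,0],[0,0,0],1],[[0.36,-0.73,0],[0,0,0],1],[[0.21,-0.78,0],[0,0,0],1],[[0.06,-0.81,0],[0,0,0],1],[[-0.1,-0.81,0],[0,0,0],1],[[-0.25,-0.77,0],[0,0,0],1],[[-0.39,-0.72,0],[0,0,0],1],[[-0.52,-0.62,0],[0,0,0],1],[[-0.63,-0.52,0],[0,0,0],1],[[-0.72,-0.38,0],[0,0,0],1],[[-0.78,-0.24,0],[0,0,0],1],[[-0.8,-0.09,0],[0,0,0],1],[[-0.81,0.07,0],[0,0,0],1],[[-0.55,0.13,0],[0,0,0],1],[[-0.3,0.11,0],[0,0,0],1],[[-0.1,0.05,0],[0,0,0],1]]}}

```text
t: 22.65
eef_pos: [0.5209, 0.1023, 0.1717]
tcp_rot: [0.002, 1.0, 0.001, 0.0]
ft_force: [3.1, -9.0, 4.7]
finger_gap: 0.0292
grasp_force: 31.1
```

Request:
{"method": "servo_tool", "body": {"motion": [[[0,0,0],[0,0,0],1],[[0,0,0],[0,0,0],1],[[0,0,0],[0,0,0],1],[[0,0,0],[0,0,0],1],[[0,0,0],[0,0,0],1],[[0,0,0],[0,0,0],1]]}}

```text
t: 23.15
eef_pos: [0.5222, 0.1029, 0.1716]
tcp_rot: [0.001, 1.0, 0.0, 0.001]
ft_force: [3.8, -8.9, 4.6]
finger_gap: 0.0291
grasp_force: 31.1
```

```bash
python3 - <<'E'
from h import *
for c in ("top","scene"):
    p=optics.grab_frame(c); print(c,red(p,np.array([.5564,.0255]))); pts(p,["pointer","seam_mark"])
    cv2.imwrite(f"pics/{c}2.png",p["img"][120:260,230:410][:,:,::-1])
s=ctrl.observe(); d=s["eef_pos"][:2]-[.5564,.0249]; print(s["t"],s["eef_pos"],s["ft_force"],np.degrees(np.arctan2(d[1],d[0]))%360)
for a in (2.0,2.3):
  for N in range(3,10):
    print(a,N,[np.degrees(sim(np.r_[.8,1.6,a*np.ones(N),1.6,.9,.3,np.zeros(12)],Tf,.115)[-1,1]).round(1) for Tf in (.215,.222,.23)])
E
```

```text
top (np.float64(350.6), np.int64(40))
pointer [([0.693, 0.069, 0.09], 0.81), ([0.557, 0.023, 0.002], 0.47)]
seam_mark [([0.696, 0.001, 0.09], 0.62)]
scene (np.float64(350.2), np.int64(25))
pointer [([0.696, 0.069, 0.084], 0.63)]
seam_mark [([0.698, 0.004, 0.089], 0.92)]
23.45 [0.52222678 0.10289722 0.17164414] [ 4.29517362 -8.04262113  4.87046454] 113.65985396818388
2.0 3 [np.float64(8.2), np.float64(7.7), np.float64(7.2)]
2.0 4 [np.float64(11.2), np.float64(10.5), np.float64(9.8)]
2.0 5 [np.float64(14.3), np.float64(13.5), np.float64(12.6)]
2.0 6 [np.float64(17.5), np.float64(16.6), np.float64(15.5)]
2.0 7 [np.float64(20.9), np.float64(19.8), np.float64(18.6)]
2.0 8 [np.float64(24.4), np.float64(23.2), np.float64(21.8)]
2.0 9 [np.float64(28.0), np.float64(26.6), np.float64(25.0)]
2.3 3 [np.float64(10.5), np.float64(10.0), np.float64(9.4)]
2.3 4 [np.float64(14.4), np.float64(13.7), np.float64(13.0)]
2.3 5 [np.float64(18.6), np.float64(17.8), np.float64(16.8)]
2.3 6 [np.float64(23.0), np.float64(22.0), np.float64(20.9)]
2.3 7 [np.float64(27.5), np.float64(26.4), np.float64(25.1)]
2.3 8 [np.float64(32.2), np.float64(30.9), np.float64(29.4)]
2.3 9 [np.float64(36.9), np.float64(35.5), np.float64(33.8)]
```

```bash
python3 - <<'E'
from h import *
path2(np.radians(113.6),np.r_[.8,1.6,2.3*np.ones(7),1.6,.9,.3,np.zeros(7)])
E
```

```text
[[[-0.26, 0.12, 0], [0, 0, 0], 1], [[-0.48, 0.29, 0], [0, 0, 0], 1], [[-0.62, 0.53, 0], [0, 0, 0], 1], [[-0.51, 0.64, 0], [0, 0, 0], 1], [[-0.37, 0.72, 0], [0, 0, 0], 1], [[-0.23, 0.78, 0], [0, 0, 0], 1], [[-0.08, 0.81, 0], [0, 0, 0], 1], [[0.08, 0.81, 0], [0, 0, 0], 1], [[0.23, 0.78, 0], [0, 0, 0], 1], [[0.24, 0.51, 0], [0, 0, 0], 1], [[0.17, 0.27, 0], [0, 0, 0], 1], [[0.06, 0.09, 0], [0, 0, 0], 1], [[0.00, 0.00, 0], [0, 0, 0], 1], [[0.00, 0.00, 0], [0, 0, 0], 1], [[0.00, 0.00, 0], [0, 0, 0], 1], [[0.00, 0.00, 0], [0, 0, 0], 1], [[0.00, 0.00, 0], [0, 0, 0], 1], [[0.00, 0.00, 0], [0, 0, 0], 1], [[0.00, 0.00, 0], [0, 0, 0], 1]]
end phi 215.30000863572116
```

Request:
{"method": "servo_tool", "body": {"motion": [[[-0.26,0.12,0],[0,0,0],1],[[-0.48,0.29,0],[0,0,0],1],[[-0.62,0.53,0],[0,0,0],1],[[-0.51,0.64,0],[0,0,0],1],[[-0.37,0.72,0],[0,0,0],1],[[-0.23,0.78,0],[0,0,0],1],[[-0.08,0.81,0],[0,0,0],1],[[0.08,0.81,0],[0,0,0],1],[[0.23,0.78,0],[0,0,0],1],[[0.24,0.51,0],[0,0,0],1],[[0.17,0.27,0],[0,0,0],1],[[0.06,0.09,0],[0,0,0],1],[[0,0,0],[0,0,0],1],[[0,0,0],[0,0,0],1],[[0,0,0],[0,0,0],1],[[0,0,0],[0,0,0],1],[[0,0,0],[0,0,0],1],[[0,0,0],[0,0,0],1],[[0,0,0],[0,0,0],1]]}}

```text
t: 25.03
eef_pos: [0.4852, -0.022, 0.1716]
tcp_rot: [-0.0, 1.0, 0.0, -0.001]
ft_force: [-3.4, -2.3, 9.1]
finger_gap: 0.0292
grasp_force: 31.5
```

```bash
python3 - <<'E'
from h import *
im=[]
for c in ("top","scene"):
    p=optics.grab_frame(c); print(c,red(p,np.array([.5564,.0255]))); pts(p,["pointer","seam_mark"])
    im.append(cv2.resize(p["img"][120:240,245:365] if c=="top" else p["img"][150:250,280:380],(400,400)))
cv2.imwrite("pics/n1.png",np.hstack(im)[:,:,::-1])
s=ctrl.observe(); print(s["t"],s["eef_pos"],s["ft_force"])
E
```

```text
top (np.float64(14.9), np.int64(39))
pointer [([0.69, 0.064, 0.094], 0.76)]
seam_mark [([0.693, 0.059, 0.09], 0.56)]
scene (np.float64(14.1), np.int64(22))
pointer [([0.693, 0.067, 0.086], 0.86)]
seam_mark [([0.697, 0.063, 0.087], 0.88)]
25.3333 [ 0.48516127 -0.02190824  0.17159662] [-3.35815537 -2.12992639  8.96935499]
```

View pics/n1.png

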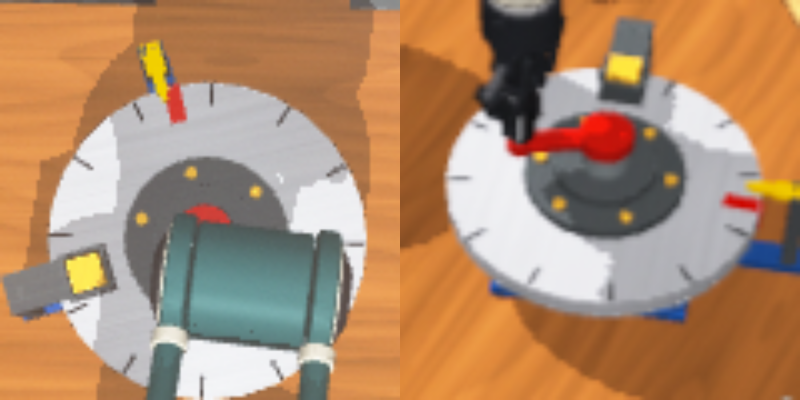

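The mark in the top crop, at (176,104), lies at the yellow tip at (168,97), about 5 mm short by the networks' measure, which is well inside 20 mm. I'll let go and rise.

Request:
{"method": "servo_tool", "body": {"motion": [[[0,0,0],[0,0,0],0],[[0,0,0],[0,0,0],0],[[0,0,0],[0,0,0],0],[[0,0,0],[0,0,0],0],[[0,0,0],[0,0,0],0],[[0,0,0],[0,0,0],0],[[0,0,0],[0,0,0],0],[[0,0,0],[0,0,0],0],[[0,0,-0.4],[0,0,0],0],[[0,0,-0.8],[0,0,0],0],[[0,0,-0.9],[0,0,0],0],[[0,0,-0.9],[0,0,0],0],[[0,0,-0.9],[0,0,0],0],[[0,0,-0.6],[0,0,0],0],[[0,0,-0.3],[0,0,0],0],[[0,0,0],[0,0,0],0],[[0,0,0],[0,0,0],0],[[0,0,0],[0,0,0],0]]}}

```text
t: 26.83
eef_pos: [0.4858, -0.0232, 0.266]
tcp_rot: [-0.0, 1.0, -0.0, -0.001]
ft_force: [0.2, -0.8, 0.1]
finger_gap: 0.0855
grasp_force: 0.0
```

```bash
python3 - <<'E'
from h import *
for c in ("top","scene"):
    p=optics.grab_frame(c); print(c,red(p,np.array([.5564,.0255]))); pts(p,["pointer","seam_mark","shoe","shoe_seat","knob_grip"])
s=ctrl.observe(); print(s["t"],s["eef_pos"],s["ft_force"],s["finger_gap"])
E
```

```text
top (np.float64(14.4), np.int64(40))
pointer [([0.69, 0.066, 0.093], 0.64), ([0.397, -0.437, 0.0], 0.58)]
seam_mark [([0.694, 0.058, 0.092], 0.55)]
shoe [([0.515, 0.142, 0.088], 0.57)]
shoe_seat [([0.689, 0.067, 0.093], 0.7), ([0.514, 0.144, 0.089], 0.58)]
knob_grip []
scene (np.float64(13.3), np.int64(23))
pointer [([0.693, 0.067, 0.082], 0.78), ([0.428, 0.528, -0.001], 0.17)]
seam_mark [([0.699, 0.061, 0.089], 0.58)]
shoe [([0.519, 0.146, 0.088], 0.5)]
shoe_seat [([0.521, 0.14, 0.09], 0.91), ([0.37, 0.396, 0.0], 0.51)]
knob_grip [([0.486, -0.021, 0.184], 0.84)]
27.4333 [ 0.4865788  -0.02318435  0.26728595] [ 0.27186754 -1.49952692  0.91731978] 0.08507302695270072
```

```bash
python3 -c "
from rig import ctrl
print(ctrl.hand_in())"
```

```text
the job is handed in; nothing more can be done
None
```

Handed in at about 27 s, no verdict returned: the faceplate averaged about 10.2 rpm over 8.4 s of unbroken cranking (measured from mark angles, not continuously), then came to rest with the red mark 5–9 mm from the pointer, the crank released and the shoe still in its sleeve.

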